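Open the tool case by its pop-out T-handle

TASK

Open the green tool case: press the yellow release button so that the red T-handle pops out, turn the handle anticlockwise (seen from above) by feel until it unlatches, just before its hard stop, then let go and get clear so that the lid rises all the way on its gas spring. Press and turn gently: the button takes no more than 20 N and the handle no more than 1.3 N m, and where the turn unlatches and stops differs every time. Leave everything else on the bench where it is.

Things in the scene. Friction and masses are not known exactly. Their poses are not given: they have to be found in the camera images.
- case: Dark green rigid tool case, 240 (x) by 320 (y) mm, fixed on the bench, lid shut. Origin: centre of its underside. The lid covers all of it; its flat top is 130 mm, its seam 85 mm above the bench. The lid's hinge runs along the +x side (away from the robot), the front is -x. Button and T-handle are let into the lid's top at case x = -55 mm, y = 88 and 0 mm.
- button: Yellow release button in the lid, 22 mm across. Origin: centre of its top, 7 mm proud of the lid. It presses straight down 6 mm on a spring (2 N at first, 5 N at the bottom, plus 1 to 4 N of catch friction until the handle is free), then meets a hard stop; it frees the handle in the second half of its travel and springs back when let go. Damaged by more than 20 N.
- handle_grip (a point): Centre of the red T-handle's cross-bar: 90 mm along this point's y, 16 wide, 16 high, on a 14 mm stem along z; turns and rises with the bar. At first flush in a 28 by 109 mm pocket (this point 8 mm below the lid's top), too tight for fingers, 88 mm from the button. Popped out, this point is 22 mm and the bar's underside 14 mm above the lid.
- handle (a joint): Rise of the T-handle, m: 0 flush and caught in its pocket, 0.030 fully out. Once freed, a spring pops it up (5.5 N at first, 4 N when out) and keeps it out; it can be pushed down against that spring.
- spindle (a joint): Turn of the latch spindle about the handle's stem, rad: 0 latched, growing anticlockwise from above. Stiff all the way (0.4 to 0.6 N m). The latch tongue comes clear 0.14 rad before a hard stop; the stop lies anywhere between 0.95 and 1.45 rad, differs every time and cannot be seen. The bar can be turned only when popped out.
- windup (a joint): Elastic twist of the handle on its spindle, rad: torque on the handle divided by 12 N m/rad, positive when driven anticlockwise. About 0.03 to 0.05 while turning, rising once the stop is met; damaged beyond 0.11 either way (1.3 N m). The bar's angle is spindle + windup.
- lid (a joint): Opening of the lid, rad: 0 shut, 0.6 fully up. A soft gas spring lifts it by itself (in about 4 s) once the latch tongue is clear and nothing holds the handle; while latched it gives less than 0.02 rad.
- lid_front (a point): Middle of the top edge of the lid's front (-x) side: 130 mm above the bench when shut, about 255 mm when the lid is up.
- hammer: loose hammer, bystander; origin at the centre of its underside, or of its length for lying tools; to be left alone.
- tape: loose yellow tape roll, 70 mm across, 20 mm high, bystander; origin at the centre of its underside, or of its length for lying tools; to be left alone.
- glue: loose jar with a blue cap, 56 mm across, 90 mm high, bystander; origin at the centre of its underside, or of its length for lying tools; to be left alone.
- cleaner: loose white bottle, 60 mm across, 130 mm high, bystander; origin at the centre of its underside, or of its length for lying tools; to be left alone.
- brush_cup: loose clear cup, 72 mm across, 80 mm high, bystander; origin at the centre of its underside, or of its length for lying tools; to be left alone.
- driver: loose screwdriver, bystander; origin at the centre of its underside, or of its length for lying tools; to be left alone.
- brush: loose brush, bystander; origin at the centre of its underside, or of its length for lying tools; to be left alone.

How it is judged:
By the outcome, as a careful person would: the job done as asked, in the order asked, and still so for the second after the job is handed in, with the robot touching nothing.
It also fails if it takes over 72 s, if anything falls off the work surface, if the arm or the gripper's body presses on something with over 40 N, if the wrist force passes 120 N, or if a joint passes its speed limit or range.

ROBOT

A 6-joint arm with a two-finger parallel gripper is mounted at the origin on the work surface. World frame = base frame: x ahead of the robot, y to its left, z up, the work surface at z = 0. Lengths are in m, angles in rad, forces in N, time in s.
With the tool pointing down it reaches from about 0.225 to 0.875 m from the base axis. Payload 3.4 kg.
Tool frame: the origin (TCP) lies midway between the tips of the shut fingers; the grasp point (between the pads) lies 19 mm behind it (ctrl.tcp_to_grasp is the distance from the TCP to the grasp point, in m); z points along the fingers, y is the line along which they close (so a half turn about z gives the same grasp; the last joint's range is limited). The gripper opens to 85 mm and grips with 20 to 120 N. Pads are 22 mm wide; open, the fingers measure 114 mm over their backs; the gripper's body (76 mm by 85 mm) begins 54 mm behind the grasp point. The pads swing forward as they close: fully open they stand 13 mm farther back than shut.
Start: joints at [1.199, 0.276, 1.505, -0, 1.361, -0.121], TCP at [0.143, 0.557, 0.205] pointing down, gripper open.
Joint ranges: [-2.89, 2.89], [-0.75, 2.08], [0.22, 2.7], [-1.18, 4.32], [0.11, 2.71], [-2.7, 2.7]. Speed limits (rad/s): [2.57, 2.57, 3.14, 3.14, 3.14, 3.14].

INTERFACE

Orientations are given as a unit quaternion [w, x, y, z].
In Python, from station import ctrl, camera gives the robot as it stands. The module is installed in compiled form; this text tells all that it offers.
- The arm moves only by the tool servo_tool, never from a script. Its argument "rows" is a list of rows, each a list of 7 numbers: the opening, from 0 (shut) to 1 (fully open), then the shift along the tool's x, y, z in mm, then the turn, a rotation vector about the tool's x, y, z in rad. In form: [[hand, tx, ty, tz, wx, wy, wz], ...]. A call has 1 to 12 rows; each row shifts and turns the commanded pose from where the row before left it, along the tool's axes as they then stand; what a row does not reach is not made up. A row lasts 1/8 s, in which the tool goes at most 62.5 mm and 10.7 degrees, less where a joint would pass 70% of its speed; a pose out of reach is approached as far as the arm can. A call with a gripper value outside its range is refused whole. The fingers move at their own pace and stop on an object; the grip force is fixed at half the most. Time passes only in rows, so rows that do not move let the fingers close. It gives the time, the measured TCP pose, the force, the opening and the grip force at its end, in the units of the state.
- ctrl.read_state(): the state, without advancing time (a new reading comes with each control period).
- camera(name): name is "scene" or "top"; returns a dict with "image" (400x640x3 uint8, red, green, blue), "intrinsics" (3x3 intrinsics, pixels), "view" (4x4, takes a point from world to camera coordinates). Camera axes: x right, y down, z forward; pixel columns grow to the right and rows downward; lengths in m; the calibration is good to about 2 mm. A picture is of the moment at which its call begins. There is no depth.
- ctrl.job_done(): hands the job in; it is judged then, once.
The state is a dict: "time": time; "joint_pos": joint angles; "qvel": joint speeds; "joint_efforts": joint torques, N m; "tcp_pos": TCP position; "orientation": TCP orientation; "wrist_force": force on the tool from outside, world axes, zero at the start; "torque": the same for the moment, N m; "finger_gap": finger opening in m; "gripper_force": force on a finger pad.
Only numpy, scipy, OpenCV 4.12 (cv2) and the standard library are available. Lean on these libraries where they do the work, as an engineer would, in place of code of your own. Each camera call takes 0.05 s, during which the arm holds its last target. There are 200 camera calls.

## Working session

There is one attempt and no reset: what is moved stays moved. The work goes in short steps, Python scripts to look and compute and a tool call to move; the robot and the scene stay as the last step left them, time stands still between calls to the robot, and variables do not carry over. Pictures are saved under pics/ and viewed, at most 10 in all, crops included, and the job is handed in when it is done.

Besides the shell and the picture viewer there is one more tool, called after "Emit:" in YAML: its name, and indented under it one key for each argument. servo_tool: Moves the arm, as the interface text tells. Its arguments: {"type":"object","properties":{"rows":{"type":"array","items":{"type":"array","items":{"type":"number"}}}},"required":["rows"]}

```bash
mkdir -p pics; python3 - <<'E'
from station import ctrl,camera
import cv2
for n in("scene","top"):
    c=camera(n);cv2.imwrite(f"pics/{n}0.png",c["image"][:,:,::-1]);print(n,c["intrinsics"].tolist(),c["view"].round(4).tolist())
s=ctrl.read_state();print(s)
E
```

```text
scene [[436.44644422646627, 0.0, 317.7162743043971], [0.0, 436.44644422646627, 200.36108955028664], [0.0, 0.0, 1.0]] [[0.8013, 0.5983, -0.0036, -0.4954], [0.3875, -0.5235, -0.7588, -0.134], [-0.4559, 0.6066, -0.6513, 1.4179], [0.0, 0.0, 0.0, 1.0]]
top [[401.0998917737803, 0.0, 325.36410879813377], [0.0, 401.0998917737803, 194.5856458316165], [0.0, 0.0, 1.0]] [[0.0047, -0.9998, 0.0201, 0.0133], [-0.9978, -0.006, -0.0666, 0.6025], [0.0667, -0.0198, -0.9976, 1.1837], [0.0, 0.0, 0.0, 1.0]]
{'time': 0.1, 'joint_pos': array([ 1.19895841e+00,  2.76521818e-01,  1.50598511e+00,  2.28699854e-05,
        1.36068365e+00, -1.21016877e-01]), 'qvel': array([ 0.00093976, -0.00246403, -0.00337833,  0.00026872,  0.00183795,
        0.00088574]), 'joint_efforts': array([ 7.26774524e-04, -4.17703271e+01, -2.46402311e+01, -3.72042123e-04,
        5.75568571e-03, -2.25290063e-05]), 'tcp_pos': array([0.14253962, 0.55654165, 0.20434044]), 'orientation': array([-2.05743729e-04,  1.25084374e-01,  9.92145786e-01, -7.72099618e-04]), 'wrist_force': array([-0.35086845,  0.54242786,  0.61602357]), 'torque': array([ 0.01726516, -0.02304471,  0.0301166 ]), 'gripper_force': 0.0, 'finger_gap': 0.08534193466626408}
```

View pics/scene0.png

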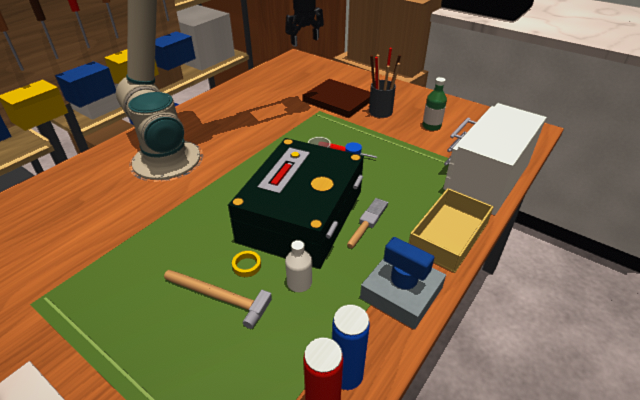

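View pics/top0.png

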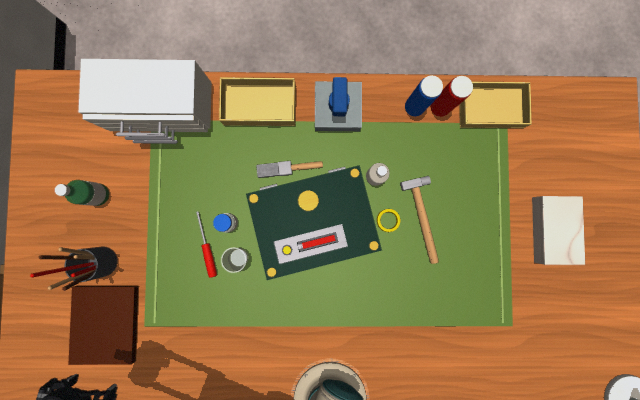

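The top view shows the button near (287,250), the red bar near (318,241), and the case yawed by about 15°. I'll locate both by colour.

```bash
cat > h.py <<'E'
import numpy as np,cv2
from station import ctrl,camera
def ray(c,uv,z):
    V=c["view"];R=V[:3,:3];o=-R.T@V[:3,3]
    d=R.T@np.linalg.inv(c["intrinsics"])@np.array([uv[0],uv[1],1.]);return o+d*(z-o[2])/d[2]
def blob(c,col,box):
    x0,y0,x1,y1=box;h=cv2.cvtColor(c["image"],cv2.COLOR_RGB2HSV)[y0:y1,x0:x1].astype(int)
    H,S,Vv=h[...,0],h[...,1],h[...,2]
    m=(((H<7)|(H>173)) if col=="red" else ((H>18)&(H<35)))&(S>120)&(Vv>70)
    n,l,st,ce=cv2.connectedComponentsWithStats(m.astype(np.uint8))
    i=1+np.argmax(st[1:,4]);p=np.argwhere(l==i)[:,::-1]+[x0,y0];return p
E
python3 - <<'E'
from h import *
B={"top":((275,225,345,265),(278,241,293,258)),"scene":((265,155,300,195),(286,148,302,160))}
for n in B:
    c=camera(n);r=blob(c,"red",B[n][0]);y=blob(c,"y",B[n][1])
    print(n,len(r),len(y),r.mean(0),y.mean(0), 'H',ray(c,r.mean(0),.13),'B',ray(c,y.mean(0),.137))
    rect=cv2.minAreaRect(r.astype(np.float32));print(rect)
    P=np.array([ray(c,q,.13)[:2] for q in r]);w,v=np.linalg.eigh(np.cov(P.T));print('bar dir',v[:,1],np.ptp(P@v[:,1]),np.ptp(P@v[:,0]))
c=camera("top")
for q in((253,199),(355,173),(374,245),(271,272)):print(ray(c,q,.13))
a=camera("top")["image"][150:290,230:390][:,:,::-1];b=camera("scene")["image"][125:265,220:380][:,:,::-1]
cv2.imwrite("pics/crop.png",cv2.resize(np.vstack([np.hstack([a,b])]),None,fx=2.5,fy=2.5))
E
```

```text
top 220 53 [318.33636364 241.30909091] [286.45283019 249.56603774] H [0.46831841 0.03709549 0.13      ] B [0.44635367 0.12237442 0.137     ]
((318.3497314453125, 241.3290252685547), (6.515028476715088, 33.49131774902344), 75.25643920898438)
bar dir [-0.25440481  0.96709782] 0.09044909108784233 0.017557675853819565
scene 172 37 [280.69767442 173.65697674] [294.59459459 154.05405405] H [0.47034121 0.03718168 0.13      ] B [0.44956552 0.12085936 0.137     ]
((280.72308349609375, 173.7846221923828), (7.016463756561279, 26.487152099609375), 37.87498474121094)
bar dir [-0.25759103  0.96625403] 0.09478098980675004 0.02159842470567952
[0.58185081 0.21505289 0.13      ]
[ 0.65480153 -0.06224547  0.13      ]
[ 0.45893037 -0.1137683   0.13      ]
[0.38593394 0.16363936 0.13      ]
```

View pics/crop.png

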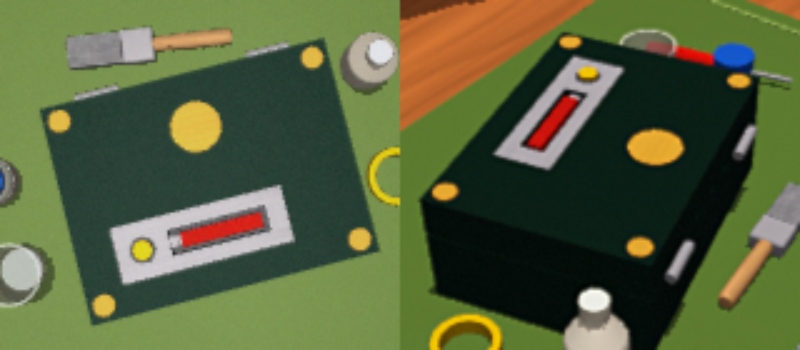

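Emit:
servo_tool:
  rows:
    - [0, -33.6, -28.8, 2, 0, 0, 0]
    - [0, -33.6, -28.8, 2, 0, 0, 0]
    - [0, -33.6, -28.8, 2, 0, 0, 0]
    - [0, -33.6, -28.8, 2, 0, 0, 0]
    - [0, -33.6, -28.8, 2, 0, 0, 0]
    - [0, -33.6, -28.8, 2, 0, 0, 0]
    - [0, -33.6, -28.8, 2, 0, 0, 0]
    - [0, -33.6, -28.8, 2, 0, 0, 0]
    - [0, -33.6, -28.8, 2, 0, 0, 0]
    - [0, -33.6, -28.8, 2, 0, 0, 0]
    - [0, -33.6, -28.8, 2, 0, 0, 0]
    - [0, -33.6, -28.8, 2, 0, 0, 0]

```text
time: 1.85
tcp_pos: [0.4483, 0.1209, 0.1812]
orientation: [0.0, 0.125, 0.992, 0.0]
wrist_force: [0.3, -0.4, -0.1]
finger_gap: 0.0002
gripper_force: 0.0
```

Emit:
servo_tool:
  rows:
    - [0, 0, 0, 0, 0, 0, 0.177]
    - [0, 0, 0, 0, 0, 0, 0.177]
    - [0, 0, 0, 0, 0, 0, 0.177]
    - [0, 0, 0, 0, 0, 0, 0.177]
    - [0, 0, 0, 0, 0, 0, 0.177]
    - [0, 0, 0, 0, 0, 0, 0.177]
    - [0, 0, 0, 0, 0, 0, 0]
    - [0, 0, 0, 0, 0, 0, 0]

```text
time: 2.85
tcp_pos: [0.4476, 0.1222, 0.1812]
orientation: [0.0, 0.609, 0.793, 0.0]
wrist_force: [-0.3, -0.3, 0.2]
finger_gap: 0.0002
gripper_force: 0.0
```

```bash
cat >> h.py <<'E'
from scipy.spatial.transform import Rotation as Ro
def to(p,yaw=None):
    s=ctrl.read_state();q=s["orientation"];R=Ro.from_quat(q,scalar_first=True).as_matrix()
    print('t',s["time"],'tcp',s["tcp_pos"].round(4),'yang',np.arctan2(R[1,1],R[0,1]).round(4),'tilt',R[:,2].round(4),'F',s["wrist_force"].round(2),'T',s["torque"].round(3),'gap',s["finger_gap"],'j',s["joint_pos"].round(3))
    print('shift mm',((R.T@(np.array(p)-s["tcp_pos"]))*1000).round(2))
E
python3 - <<'E'
from h import *
to((.4478,.1217,.145))
for n in("top","scene"):
    c=camera(n);cv2.imwrite(f"pics/{n}1.png",c["image"][:,:,::-1])
a=cv2.imread("pics/top1.png")[190:300,240:400];b=cv2.imread("pics/scene1.png")[90:200,220:380]
cv2.imwrite("pics/c1.png",cv2.resize(np.hstack([a,b]),None,fx=2.5,fy=2.5))
E
```

```text
t 2.85 tcp [0.4476 0.1222 0.1812] yang 0.2605 tilt [ 2.e-04  1.e-04 -1.e+00] F [-0.27 -0.31  0.22] T [0.02  0.008 0.031] gap 0.00017629472366109387 j [ 0.116  0.124  1.767  0.     1.251 -0.144]
shift mm [-0.57  0.09 36.16]
```

View pics/c1.png

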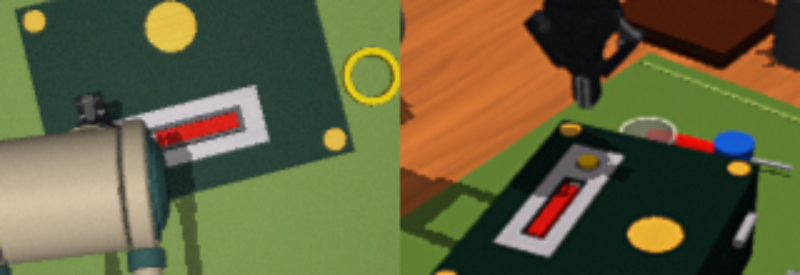

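The scene crop shows the closed tip straight above the button, so I'm descending gently.

Emit:
servo_tool:
  rows:
    - [0, -0.6, 0, 12, 0, 0, 0]
    - [0, 0, 0, 12, 0, 0, 0]
    - [0, 0, 0, 12, 0, 0, 0]
    - [0, 0, 0, 4, 0, 0, 0]
    - [0, 0, 0, 1.5, 0, 0, 0]
    - [0, 0, 0, 0, 0, 0, 0]
    - [0, 0, 0, 0, 0, 0, 0]

```text
time: 3.82
tcp_pos: [0.448, 0.1217, 0.14]
orientation: [0.0, 0.61, 0.792, 0.0]
wrist_force: [-0.0, 0.6, 0.3]
finger_gap: 0.0001
gripper_force: 0.0
```

Emit:
servo_tool:
  rows:
    - [0, 0, 0, 1, 0, 0, 0]
    - [0, 0, 0, 0.5, 0, 0, 0]
    - [0, 0, 0, 0, 0, 0, 0]

```text
time: 4.2
tcp_pos: [0.4477, 0.1216, 0.1381]
orientation: [-0.0, 0.61, 0.792, 0.0]
wrist_force: [0.2, -0.3, -0.0]
finger_gap: 0.0
gripper_force: 0.0
```

Emit:
servo_tool:
  rows:
    - [0, 0, 0, 1, 0, 0, 0]
    - [0, 0, 0, 1, 0, 0, 0]
    - [0, 0, 0, 0, 0, 0, 0]

```text
time: 4.58
tcp_pos: [0.4476, 0.1216, 0.136]
orientation: [-0.0, 0.61, 0.792, -0.0]
wrist_force: [0.1, 0.1, -0.6]
finger_gap: 0.0003
gripper_force: 0.0
```

Emit:
servo_tool:
  rows:
    - [0, 0, 0, 0.7, 0, 0, 0]
    - [0, 0, 0, 0.7, 0, 0, 0]
    - [0, 0, 0, 0, 0, 0, 0]

```text
time: 4.95
tcp_pos: [0.4476, 0.1216, 0.1346]
orientation: [-0.0, 0.61, 0.792, -0.0]
wrist_force: [0.3, -0.1, -0.4]
finger_gap: 0.0002
gripper_force: 0.0
```

Emit:
servo_tool:
  rows:
    - [0, 0, 0, 0.5, 0, 0, 0]
    - [0, 0, 0, 0.5, 0, 0, 0]
    - [0, 0, 0, 0, 0, 0, 0]

```text
time: 5.32
tcp_pos: [0.4476, 0.1216, 0.1336]
orientation: [-0.0, 0.61, 0.792, -0.0]
wrist_force: [0.1, -0.5, -0.4]
finger_gap: -0.0
gripper_force: 0.0
```

```bash
python3 - <<'E'
from h import *
to((.4692,.037,.2))
c=camera("scene");cv2.imwrite("pics/c2.png",cv2.resize(c["image"][90:230,210:390,::-1],None,fx=3,fy=3))
E
```

```text
t 5.325 tcp [0.4476 0.1216 0.1336] yang 0.258 tilt [-1.e-04  1.e-04 -1.e+00] F [ 0.11 -0.51 -0.4 ] T [-0.013 -0.022 -0.01 ] gap -4.220825816846977e-05 j [ 0.115  0.165  1.845  0.     1.132 -0.143]
shift mm [-87.32  -0.73 -66.38]
```

View pics/c2.png

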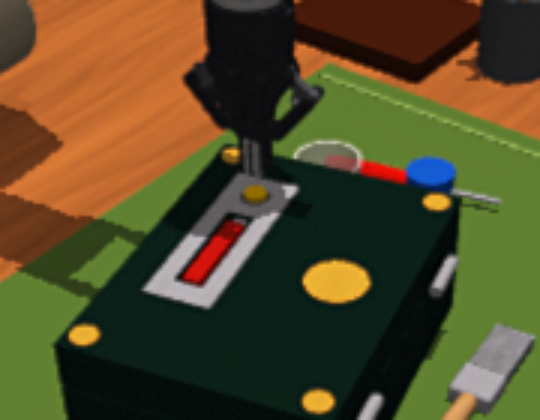

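The tip (about (295,150) full-frame) looks just behind or above the button (295,154), with no contact force. I'll check the projection.

```bash
python3 - <<'E'
from h import *
for n in("scene","top"):
  c=camera(n);V=c["view"];K=c["intrinsics"]
  for p in((.4476,.1216,.1336),(.4476,.1216,.1436),(.4478,.1217,.137),(.4478,.1217,.13),(.4378,.1217,.1336)):
    q=V[:3,:3]@p+V[:3,3];q=K@q;print(n,p,(q[:2]/q[2]).round(1))
c=camera("scene");a=c["image"][138:166,280:312,::-1]
cv2.imwrite("pics/c3.png",cv2.resize(a,None,fx=16,fy=16,interpolation=cv2.INTER_NEAREST))
E
```

```text
scene (0.4476, 0.1216, 0.1336) [294.3 154.7]
scene (0.4476, 0.1216, 0.1436) [294.1 151.7]
scene (0.4478, 0.1217, 0.137) [294.3 153.7]
scene (0.4478, 0.1217, 0.13) [294.4 155.8]
scene (0.4378, 0.1217, 0.1336) [291.5 153.5]
top (0.4476, 0.1216, 0.1336) [286.8 249. ]
top (0.4476, 0.1216, 0.1436) [286.6 249.3]
top (0.4478, 0.1217, 0.137) [286.7 249. ]
top (0.4478, 0.1217, 0.13) [286.9 248.8]
top (0.4378, 0.1217, 0.1336) [286.8 252.7]
```

View pics/c3.png

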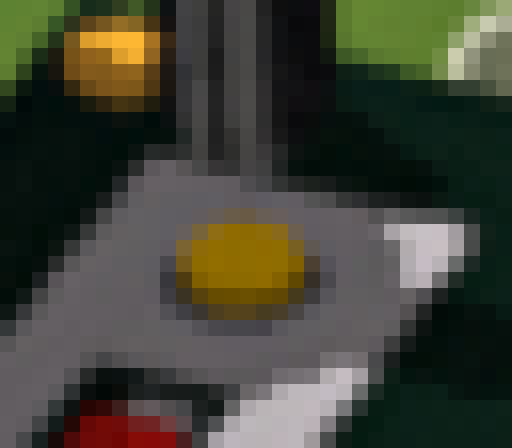

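The visible tip ends about 5 px above where it was expected, so it stands higher than the TCP says. I'll keep going down by feel.

Emit:
servo_tool:
  rows:
    - [0, 0, 0, 0.5, 0, 0, 0]
    - [0, 0, 0, 0.5, 0, 0, 0]
    - [0, 0, 0, 0.5, 0, 0, 0]
    - [0, 0, 0, 0, 0, 0, 0]

```text
time: 6.02
tcp_pos: [0.4476, 0.1216, 0.1321]
orientation: [-0.0, 0.61, 0.792, -0.0]
wrist_force: [-0.4, 0.6, 0.3]
finger_gap: -0.0003
gripper_force: 0.0
```

Emit:
servo_tool:
  rows:
    - [0, 0, 0, 0.5, 0, 0, 0]
    - [0, 0, 0, 0.5, 0, 0, 0]
    - [0, 0, 0, 0, 0, 0, 0]

```text
time: 6.4
tcp_pos: [0.4477, 0.1216, 0.1312]
orientation: [-0.0, 0.61, 0.792, 0.0]
wrist_force: [0.8, 0.2, 0.1]
finger_gap: -0.0001
gripper_force: 0.0
```

Emit:
servo_tool:
  rows:
    - [0, 0, 0, 0.5, 0, 0, 0]
    - [0, 0, 0, 0.5, 0, 0, 0]
    - [0, 0, 0, 0, 0, 0, 0]

```text
time: 6.78
tcp_pos: [0.4477, 0.1216, 0.1302]
orientation: [-0.0, 0.61, 0.792, 0.0]
wrist_force: [-0.2, -0.7, -1.0]
finger_gap: -0.0001
gripper_force: 0.0
```

```bash
python3 - <<'E'
from h import *
print(ctrl.tcp_to_grasp)
to((.4692,.037,.2))
E
```

```text
0.0187
t 6.775 tcp [0.4477 0.1216 0.1302] yang 0.258 tilt [-1.e-04  1.e-04 -1.e+00] F [-0.17 -0.66 -1.  ] T [-0.032 -0.007 -0.036] gap -5.150080715795646e-05 j [ 0.115  0.168  1.851  0.     1.123 -0.143]
shift mm [-87.3   -0.75 -69.83]
```

Emit:
servo_tool:
  rows:
    - [0, 0, 0, 0.5, 0, 0, 0]
    - [0, 0, 0, 0.5, 0, 0, 0]
    - [0, 0, 0, 0, 0, 0, 0]

```text
time: 7.15
tcp_pos: [0.4477, 0.1216, 0.1291]
orientation: [-0.0, 0.61, 0.792, 0.0]
wrist_force: [-0.2, 0.4, 0.7]
finger_gap: 0.0002
gripper_force: 0.0
```

Emit:
servo_tool:
  rows:
    - [0, 0, 0, 0.5, 0, 0, 0]
    - [0, 0, 0, 0.5, 0, 0, 0]
    - [0, 0, 0, 0, 0, 0, 0]

```text
time: 7.52
tcp_pos: [0.4477, 0.1216, 0.1282]
orientation: [-0.0, 0.61, 0.792, -0.0]
wrist_force: [0.1, 0.1, 0.4]
finger_gap: 0.0002
gripper_force: 0.0
```

Emit:
servo_tool:
  rows:
    - [0, 0, 0, 0.5, 0, 0, 0]
    - [0, 0, 0, 0.5, 0, 0, 0]
    - [0, 0, 0, 0, 0, 0, 0]

```text
time: 7.9
tcp_pos: [0.4476, 0.1216, 0.1271]
orientation: [-0.0, 0.61, 0.792, -0.0]
wrist_force: [0.2, -0.1, -0.1]
finger_gap: 0.0
gripper_force: 0.0
```

Emit:
servo_tool:
  rows:
    - [0, 0, 0, 0.5, 0, 0, 0]
    - [0, 0, 0, 0.5, 0, 0, 0]
    - [0, 0, 0, 0.5, 0, 0, 0]
    - [0, 0, 0, 0, 0, 0, 0]

```text
time: 8.4
tcp_pos: [0.4477, 0.1216, 0.1257]
orientation: [-0.0, 0.61, 0.792, 0.0]
wrist_force: [-0.0, -0.5, 0.3]
finger_gap: 0.0004
gripper_force: 0.0
```

Emit:
servo_tool:
  rows:
    - [0, 0, 0, 0.5, 0, 0, 0]
    - [0, 0, 0, 0.5, 0, 0, 0]
    - [0, 0, 0, 0.5, 0, 0, 0]
    - [0, 0, 0, 0, 0, 0, 0]

```text
time: 8.9
tcp_pos: [0.4476, 0.1216, 0.1242]
orientation: [-0.0, 0.61, 0.792, -0.0]
wrist_force: [-0.4, 0.2, -0.5]
finger_gap: -0.0004
gripper_force: 0.0
```

```bash
python3 - <<'E'
from h import *
to((.4692,.037,.2))
c=camera("scene");a=c["image"][110:180,260:340,::-1]
cv2.imwrite("pics/c4.png",cv2.resize(a,None,fx=8,fy=8,interpolation=cv2.INTER_CUBIC))
E
```

```text
t 8.9 tcp [0.4476 0.1216 0.1242] yang 0.2581 tilt [-1.e-04  0.e+00 -1.e+00] F [-0.38  0.19 -0.48] T [0.001 0.018 0.012] gap -0.00036370313614004346 j [ 0.115  0.174  1.86   0.     1.108 -0.143]
shift mm [-87.31  -0.75 -75.85]
```

View pics/c4.png

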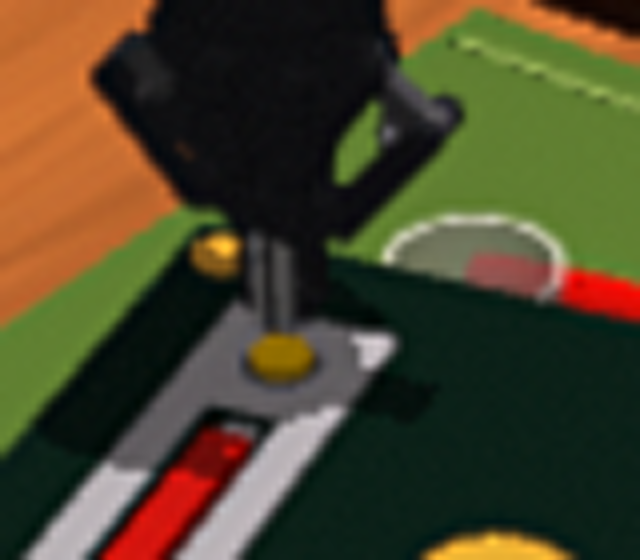

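The tip now ends at about row 151 and still hasn't touched the button (row 154). Continuing down in small steps.

Emit:
servo_tool:
  rows:
    - [0, 0, 0, 0.5, 0, 0, 0]
    - [0, 0, 0, 0.5, 0, 0, 0]
    - [0, 0, 0, 0.5, 0, 0, 0]
    - [0, 0, 0, 0.5, 0, 0, 0]
    - [0, 0, 0, 0, 0, 0, 0]

```text
time: 9.57
tcp_pos: [0.4476, 0.1216, 0.1221]
orientation: [-0.0, 0.61, 0.792, -0.0]
wrist_force: [-0.4, -0.1, 0.1]
finger_gap: -0.0003
gripper_force: 0.0
```

Emit:
servo_tool:
  rows:
    - [0, 0, 0, 0.5, 0, 0, 0]
    - [0, 0, 0, 0.5, 0, 0, 0]
    - [0, 0, 0, 0.5, 0, 0, 0]
    - [0, 0, 0, 0.5, 0, 0, 0]
    - [0, 0, 0, 0, 0, 0, 0]

```text
time: 10.2
tcp_pos: [0.4477, 0.1216, 0.1202]
orientation: [-0.0, 0.61, 0.792, 0.0]
wrist_force: [-0.4, -0.2, 0.6]
finger_gap: 0.0002
gripper_force: 0.0
```

Emit:
servo_tool:
  rows:
    - [0, 0, 0, 0.5, 0, 0, 0]
    - [0, 0, 0, 0.5, 0, 0, 0]
    - [0, 0, 0, 0.5, 0, 0, 0]
    - [0, 0, 0, 0.5, 0, 0, 0]
    - [0, 0, 0, 0, 0, 0, 0]

```text
time: 10.82
tcp_pos: [0.4476, 0.1216, 0.1181]
orientation: [-0.0, 0.61, 0.792, -0.0]
wrist_force: [-0.5, -0.1, -0.2]
finger_gap: 0.0001
gripper_force: 0.0
```

Emit:
servo_tool:
  rows:
    - [0, 0, 0, 0.5, 0, 0, 0]
    - [0, 0, 0, 0.5, 0, 0, 0]
    - [0, 0, 0, 0.5, 0, 0, 0]
    - [0, 0, 0, 0.5, 0, 0, 0]
    - [0, 0, 0, 0, 0, 0, 0]

```text
time: 11.45
tcp_pos: [0.4476, 0.1216, 0.1161]
orientation: [-0.0, 0.61, 0.792, -0.0]
wrist_force: [-0.4, 0.5, -0.1]
finger_gap: 0.0
gripper_force: 0.0
```

Emit:
servo_tool:
  rows:
    - [0, 0, 0, 0.5, 0, 0, 0]
    - [0, 0, 0, 0.5, 0, 0, 0]
    - [0, 0, 0, 0.5, 0, 0, 0]
    - [0, 0, 0, 0, 0, 0, 0]

```text
time: 11.95
tcp_pos: [0.4477, 0.1216, 0.1147]
orientation: [-0.0, 0.61, 0.792, 0.0]
wrist_force: [0.8, 0.5, -0.6]
finger_gap: 0.0002
gripper_force: 0.0
```

```bash
python3 - <<'E'
from h import *
to((.4692,.037,.2))
c=camera("scene");a=c["image"][110:180,260:340,::-1]
cv2.imwrite("pics/c5.png",cv2.resize(a,None,fx=8,fy=8,interpolation=cv2.INTER_CUBIC))
E
```

```text
t 11.95 tcp [0.4477 0.1216 0.1147] yang 0.258 tilt [-0.e+00  1.e-04 -1.e+00] F [ 0.78  0.45 -0.59] T [-0.024 -0.011  0.019] gap 0.00021348314288203082 j [ 0.115  0.183  1.875  0.     1.083 -0.143]
shift mm [-87.3   -0.76 -85.35]
```

View pics/c5.png

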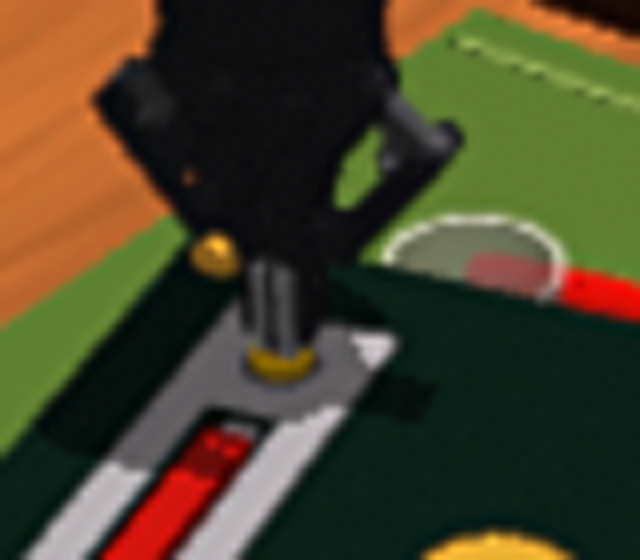

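The tip now overlaps the back half of the button, so contact is close. Using 1 mm steps.

Emit:
servo_tool:
  rows:
    - [0, 0, 0, 0.5, 0, 0, 0]
    - [0, 0, 0, 0.5, 0, 0, 0]
    - [0, 0, 0, 0.5, 0, 0, 0]
    - [0, 0, 0, 0, 0, 0, 0]

```text
time: 12.5
tcp_pos: [0.4477, 0.1216, 0.1131]
orientation: [-0.0, 0.61, 0.792, 0.0]
wrist_force: [-0.3, 0.6, -0.6]
finger_gap: -0.0003
gripper_force: 0.0
```

Emit:
servo_tool:
  rows:
    - [0, 0, 0, 0.5, 0, 0, 0]
    - [0, 0, 0, 0.5, 0, 0, 0]
    - [0, 0, 0, 0.5, 0, 0, 0]
    - [0, 0, 0, 0, 0, 0, 0]

```text
time: 13.0
tcp_pos: [0.4477, 0.1216, 0.1117]
orientation: [-0.0, 0.61, 0.792, 0.0]
wrist_force: [0.4, -0.2, 0.6]
finger_gap: -0.0001
gripper_force: 0.1
```

Emit:
servo_tool:
  rows:
    - [0, 0, 0, 0.5, 0, 0, 0]
    - [0, 0, 0, 0.5, 0, 0, 0]
    - [0, 0, 0, 0, 0, 0, 0]

```text
time: 13.38
tcp_pos: [0.4477, 0.1216, 0.111]
orientation: [0.0, 0.61, 0.792, 0.0]
wrist_force: [-1.7, 0.2, 3.7]
finger_gap: -0.0003
gripper_force: 2.2
```

Contact at about TCP z 0.1115, so the true tip sits roughly 25 mm above the reported TCP. Pressing on.

Emit:
servo_tool:
  rows:
    - [0, 0, 0, 0.5, 0, 0, 0]
    - [0, 0, 0, 0.5, 0, 0, 0]
    - [0, 0, 0, 0, 0, 0, 0]

```text
time: 13.75
tcp_pos: [0.4477, 0.1216, 0.11]
orientation: [0.0, 0.61, 0.792, 0.0]
wrist_force: [-1.7, -1.2, 5.8]
finger_gap: -0.0001
gripper_force: 2.7
```

Emit:
servo_tool:
  rows:
    - [0, 0, 0, 0.5, 0, 0, 0]
    - [0, 0, 0, 0.5, 0, 0, 0]
    - [0, 0, 0, 0, 0, 0, 0]

```text
time: 14.12
tcp_pos: [0.4477, 0.1216, 0.1091]
orientation: [0.0, 0.61, 0.792, 0.0]
wrist_force: [-1.1, -0.2, 6.2]
finger_gap: -0.0003
gripper_force: 3.0
```

Emit:
servo_tool:
  rows:
    - [0, 0, 0, 0.5, 0, 0, 0]
    - [0, 0, 0, 0.5, 0, 0, 0]
    - [0, 0, 0, 0, 0, 0, 0]

```text
time: 14.5
tcp_pos: [0.4477, 0.1216, 0.1081]
orientation: [0.0, 0.61, 0.792, 0.0]
wrist_force: [-1.7, -0.4, 5.5]
finger_gap: 0.0001
gripper_force: 3.0
```

```bash
python3 - <<'E'
from h import *
to((.4692,.037,.2))
c=camera("scene");r=blob(c,"red",(255,140,310,200));print(len(r),r.mean(0))
E
```

```text
t 14.5 tcp [0.4477 0.1216 0.1081] yang 0.258 tilt [ 2.e-04  1.e-04 -1.e+00] F [-1.66 -0.38  5.5 ] T [-0.031  0.318 -0.004] gap 5.472147891066997e-05 j [ 0.115  0.19   1.885  0.     1.066 -0.143]
shift mm [-87.32  -0.75 -91.91]
173 [280.61271676 173.68208092]
```

Emit:
servo_tool:
  rows:
    - [0, 0, 0, 0.5, 0, 0, 0]
    - [0, 0, 0, 0.5, 0, 0, 0]
    - [0, 0, 0, 0, 0, 0, 0]

```text
time: 14.92
tcp_pos: [0.4477, 0.1216, 0.1067]
orientation: [0.0, 0.61, 0.792, 0.0]
wrist_force: [-1.7, -0.8, 4.6]
finger_gap: -0.0003
gripper_force: 2.2
```

```bash
python3 - <<'E'
from h import *
to((.4692,.037,.2))
c=camera("scene");r=blob(c,"red",(255,140,310,200));print(len(r),r.mean(0))
E
```

```text
t 14.925 tcp [0.4477 0.1216 0.1067] yang 0.258 tilt [ 1.e-04  1.e-04 -1.e+00] F [-1.69 -0.82  4.55] T [-0.011  0.287  0.033] gap -0.00025177885713626954 j [ 0.115  0.192  1.887  0.     1.063 -0.143]
shift mm [-87.31  -0.81 -93.29]
189 [279.22222222 166.45502646]
```

The handle popped up (red blob moved about 7 px up and the force dropped). I'll lift, move over the handle and open.

Emit:
servo_tool:
  rows:
    - [0, 0, 0, -6, 0, 0, 0]
    - [0, 0, 0, -20, 0, 0, 0]
    - [0, 0, 0, -30, 0, 0, 0]
    - [0.9, 0, 0, -30, 0, 0, 0]
    - [0.9, -29, 0, 0, 0, 0, 0]
    - [0.9, -29, -0.8, 0, 0, 0, 0]
    - [0.9, -29.3, 0, 0, 0, 0, 0]
    - [0.9, 0, 0, 0, 0, 0, 0]
    - [0.9, 0, 0, 0, 0, 0, 0]

```text
time: 16.1
tcp_pos: [0.4689, 0.0375, 0.1925]
orientation: [-0.001, 0.61, 0.792, 0.0]
wrist_force: [-0.2, -0.5, 0.3]
finger_gap: 0.0768
gripper_force: 0.0
```

```bash
python3 - <<'E'
from h import *
to((.4692,.037,.109))
c=camera("scene");r=blob(c,"red",(255,140,310,200));print(len(r),r.mean(0),ray(c,r.mean(0),.158))
cv2.imwrite("pics/s6.png",c["image"][:,:,::-1])
c=camera("top");r=blob(c,"red",(275,225,345,265));print(len(r),r.mean(0),ray(c,r.mean(0),.16))
c=cv2.imread("pics/s6.png")[80:210,220:350];d=c;cv2.imwrite("pics/c6.png",cv2.resize(d,None,fx=4.5,fy=4.5,interpolation=cv2.INTER_CUBIC))
E
```

```text
t 16.1 tcp [0.4689 0.0375 0.1925] yang 0.2576 tilt [-7.e-04  9.e-04 -1.e+00] F [-0.15 -0.45  0.31] T [ 0.065  0.03  -0.003] gap 0.07682310133962361 j [-6.900e-02  1.260e-01  1.735e+00  1.000e-03  1.281e+00 -3.270e-01]
shift mm [-0.64  0.23 83.46]
176 [278.82954545 166.76704545] [0.472898   0.02935837 0.158     ]Traceback (most recent call last):
  File "<stdin>", line 5, in <module>
  File "h.py", line 11, in blob
    i=1+np.argmax(st[1:,4]);p=np.argwhere(l==i)[:,::-1]+[x0,y0];return p
        ~~~~~~~~~^^^^^^^^^^
    return _wrapfunc(a, 'argmax', axis=axis, out=out, **kwds)
    return bound(*args, **kwds)
ValueError: attempt to get argmax of an empty sequence
```

```bash
python3 - <<'E'
from h import *
c=cv2.imread("pics/s6.png")[80:210,220:350];cv2.imwrite("pics/c6.png",cv2.resize(c,None,fx=4.5,fy=4.5,interpolation=cv2.INTER_CUBIC))
E
```

```text
(no output)
```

View pics/c6.png

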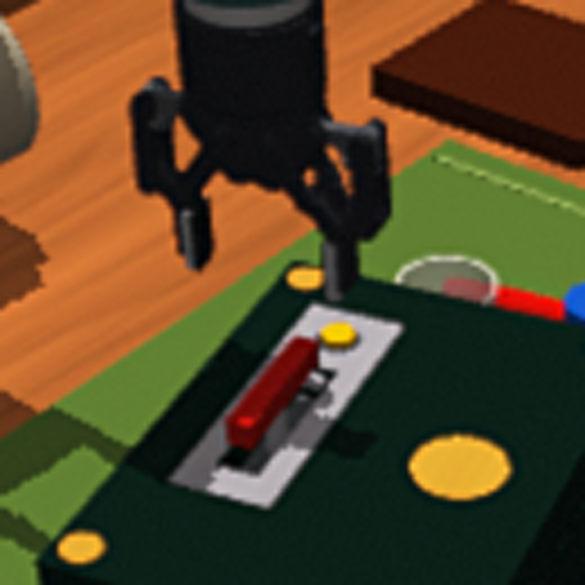

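The picture shows the bar popped up at about (268,395) in the crop, with the open fingertips straddling it centrally. Descending around it.

Emit:
servo_tool:
  rows:
    - [0.9, -0.6, 0.2, 15, 0, 0, 0]
    - [0.9, 0, 0, 15, 0, 0, 0]
    - [0.9, 0, 0, 15, 0, 0, 0]
    - [0.9, 0, 0, 13, 0, 0, 0]
    - [0.9, 0, 0, 10, 0, 0, 0]
    - [0.9, 0, 0, 8, 0, 0, 0]
    - [0.9, 0, 0, 6, 0, 0, 0]
    - [0.9, 0, 0, 0, 0, 0, 0]

```text
time: 17.2
tcp_pos: [0.4694, 0.0365, 0.1104]
orientation: [-0.0, 0.61, 0.792, -0.0]
wrist_force: [0.1, -0.4, 0.1]
finger_gap: 0.077
gripper_force: 0.0
```

Emit:
servo_tool:
  rows:
    - [0.6, 0, 0, 0, 0, 0, 0]
    - [0.4, 0, 0, 0, 0, 0, 0]
    - [0.3, 0, 0, 0, 0, 0, 0]
    - [0.25, 0, 0, 0, 0, 0, 0]
    - [0.25, 0, 0, 0, 0, 0, 0]
    - [0.25, 0, 0, 0, 0, 0, 0]

```text
time: 17.95
tcp_pos: [0.4695, 0.0365, 0.1107]
orientation: [-0.0, 0.61, 0.792, 0.0]
wrist_force: [0.3, -0.3, -0.5]
finger_gap: 0.0214
gripper_force: 0.0
```

Emit:
servo_tool:
  rows:
    - [0.2, 0, 0, 0, 0, 0, 0]
    - [0.17, 0, 0, 0, 0, 0, 0]
    - [0, 0, 0, 0, 0, 0, 0]
    - [0, 0, 0, 0, 0, 0, 0]
    - [0, 0, 0, 0, 0, 0, 0]

```text
time: 18.58
tcp_pos: [0.468, 0.0362, 0.1104]
orientation: [-0.001, 0.61, 0.792, -0.001]
wrist_force: [-5.1, -1.1, 2.3]
finger_gap: 0.0148
gripper_force: 58.8
```

```bash
python3 - <<'E'
from h import *
to((.4692,.037,.109))
E
```

```text
t 18.575 tcp [0.468  0.0362 0.1104] yang 0.2583 tilt [-3.e-03 -5.e-04 -1.e+00] F [-5.14 -1.06  2.33] T [-0.321  0.93  -0.032] gap 0.014848711965389153 j [-7.100e-02  1.970e-01  1.868e+00 -1.000e-03  1.079e+00 -3.280e-01]
shift mm [0.45 1.35 1.42]
```

Emit:
servo_tool:
  rows:
    - [0, 0, -1.4, 0, 0, 0, 0]
    - [0, 0, 0, 0, 0, 0, -0.03]
    - [0, 0, 0, 0, 0, 0, -0.03]
    - [0, 0, 0, 0, 0, 0, -0.03]
    - [0, 0, 0, 0, 0, 0, -0.03]
    - [0, 0, 0, 0, 0, 0, -0.03]

```text
time: 19.32
tcp_pos: [0.468, 0.0362, 0.1106]
orientation: [-0.0, 0.548, 0.836, 0.0]
wrist_force: [-4.5, -1.0, 2.8]
finger_gap: 0.0151
gripper_force: 59.0
```

```bash
python3 - <<'E'
from h import *
to((.4692,.037,.109))
E
```

```text
t 19.325 tcp [0.468  0.0362 0.1106] yang 0.4097 tilt [-4.e-04  3.e-04 -1.e+00] F [-4.48 -0.98  2.81] T [-0.124  0.817 -0.538] gap 0.015105352938298922 j [-0.071  0.196  1.87   0.     1.076 -0.481]
shift mm [0.27 1.43 1.63]
```

Emit:
servo_tool:
  rows:
    - [0, 0, -0.8, 0, 0, 0, -0.05]
    - [0, 0, 0, 0, 0, 0, -0.05]
    - [0, 0, 0, 0, 0, 0, -0.05]
    - [0, 0, 0, 0, 0, 0, -0.05]
    - [0, 0, 0, 0, 0, 0, -0.05]
    - [0, 0, 0, 0, 0, 0, -0.05]

```text
time: 20.08
tcp_pos: [0.468, 0.0362, 0.1108]
orientation: [0.0, 0.417, 0.909, 0.001]
wrist_force: [-3.5, 0.0, 3.0]
finger_gap: 0.0147
gripper_force: 58.9
```

```bash
python3 - <<'E'
from h import *
to((.4692,.037,.109))
E
```

```text
t 20.075 tcp [0.468  0.0362 0.1108] yang 0.7102 tilt [ 0.001  0.001 -1.   ] F [-3.54  0.    3.04] T [ 0.092  0.647 -0.515] gap 0.01465420691476404 j [-7.200e-02  1.950e-01  1.871e+00  1.000e-03  1.075e+00 -7.830e-01]
shift mm [-0.21  1.45  1.75]
```

Emit:
servo_tool:
  rows:
    - [0, 0, 0, 0, 0, 0, -0.05]
    - [0, 0, 0, 0, 0, 0, -0.05]
    - [0, 0, 0, 0, 0, 0, -0.05]
    - [0, 0, 0, 0, 0, 0, -0.05]
    - [0, 0, 0, 0, 0, 0, -0.05]
    - [0, 0, 0, 0, 0, 0, -0.05]

```text
time: 20.82
tcp_pos: [0.468, 0.0363, 0.1108]
orientation: [0.0, 0.277, 0.961, 0.001]
wrist_force: [-3.5, 1.0, 2.4]
finger_gap: 0.0146
gripper_force: 59.0
```

```bash
python3 - <<'E'
from h import *
to((.4692,.037,.109))
E
```

```text
t 20.825 tcp [0.468  0.0363 0.1108] yang 1.0101 tilt [ 0.001   0.0012 -1.    ] F [-3.54  1.    2.44] T [ 0.097  0.652 -0.515] gap 0.014635708678947501 j [-7.200e-02  1.950e-01  1.871e+00  1.000e-03  1.075e+00 -1.083e+00]
shift mm [-0.68  1.22  1.79]
```

Emit:
servo_tool:
  rows:
    - [0, 0, 0, 0, 0, 0, -0.05]
    - [0, 0, 0, 0, 0, 0, -0.05]
    - [0, 0, 0, 0, 0, 0, -0.05]
    - [0, 0, 0, 0, 0, 0, -0.05]
    - [0, 0, 0, 0, 0, 0, -0.03]
    - [0, 0, 0, 0, 0, 0, 0]

```text
time: 21.58
tcp_pos: [0.4679, 0.0363, 0.1108]
orientation: [0.0, 0.166, 0.986, 0.001]
wrist_force: [-2.4, 1.5, 2.4]
finger_gap: 0.0148
gripper_force: 59.0
```

```bash
cat > r.py <<'E'
from h import *
to((.4692,.037,.109))
E
python3 r.py
```

```text
t 21.575 tcp [0.4679 0.0363 0.1108] yang 1.2378 tilt [ 0.001   0.0011 -1.    ] F [-2.39  1.48  2.37] T [ 0.43   0.573 -0.451] gap 0.014846367008087922 j [-7.200e-02  1.950e-01  1.871e+00  1.000e-03  1.075e+00 -1.310e+00]
shift mm [-0.98  1.07  1.81]
```

Emit:
servo_tool:
  rows:
    - [0, 0, 0, 0, 0, 0, -0.02]
    - [0, 0, 0, 0, 0, 0, -0.02]

```text
time: 21.82
tcp_pos: [0.4679, 0.0362, 0.1108]
orientation: [0.0, 0.145, 0.989, 0.001]
wrist_force: [-2.2, 2.6, 2.7]
finger_gap: 0.0154
gripper_force: 59.0
```

```bash
python3 r.py
```

```text
t 21.825 tcp [0.4679 0.0362 0.1108] yang 1.2789 tilt [ 0.001  0.001 -1.   ] F [-2.16  2.57  2.67] T [ 0.611  0.474 -0.535] gap 0.015360520751026622 j [-7.200e-02  1.950e-01  1.871e+00  1.000e-03  1.075e+00 -1.352e+00]
shift mm [-1.04  1.1   1.82]
```

Emit:
servo_tool:
  rows:
    - [0, 0, 0, 0, 0, 0, -0.02]
    - [0, 0, 0, 0, 0, 0, -0.02]

```text
time: 22.08
tcp_pos: [0.4678, 0.0362, 0.1108]
orientation: [0.0, 0.126, 0.992, 0.0]
wrist_force: [-1.4, 4.9, 2.8]
finger_gap: 0.015
gripper_force: 59.0
```

```bash
python3 r.py
```

```text
t 22.075 tcp [0.4678 0.0362 0.1108] yang 1.319 tilt [ 8.e-04  9.e-04 -1.e+00] F [-1.42  4.88  2.76] T [ 0.722  0.368 -0.473] gap 0.01497118036211023 j [-7.200e-02  1.950e-01  1.871e+00  1.000e-03  1.075e+00 -1.392e+00]
shift mm [-1.13  1.13  1.79]
```

Emit:
servo_tool:
  rows:
    - [0, 0, 0, 0, 0, 0, -0.02]
    - [0, 0, 0, 0, 0, 0, -0.02]

```text
time: 22.32
tcp_pos: [0.4678, 0.0361, 0.1108]
orientation: [0.0, 0.106, 0.994, 0.0]
wrist_force: [-0.4, 3.3, 3.3]
finger_gap: 0.0148
gripper_force: 59.0
```

```bash
python3 r.py
```

```text
t 22.325 tcp [0.4678 0.0361 0.1108] yang 1.3591 tilt [ 7.e-04  7.e-04 -1.e+00] F [-0.35  3.28  3.33] T [ 0.893  0.221 -0.457] gap 0.014836749728006306 j [-7.200e-02  1.950e-01  1.871e+00  1.000e-03  1.075e+00 -1.432e+00]
shift mm [-1.19  1.17  1.79]
```

Emit:
servo_tool:
  rows:
    - [0, 0, 0, 0, 0, 0, -0.02]
    - [0, 0, 0, 0, 0, 0, -0.02]

```text
time: 22.58
tcp_pos: [0.4677, 0.0361, 0.1108]
orientation: [0.0, 0.086, 0.996, 0.0]
wrist_force: [-0.9, 4.5, 3.0]
finger_gap: 0.0146
gripper_force: 59.0
```

```bash
python3 r.py
```

```text
t 22.575 tcp [0.4677 0.0361 0.1108] yang 1.3991 tilt [ 6.e-04  6.e-04 -1.e+00] F [-0.88  4.51  3.03] T [ 1.052  0.22  -0.436] gap 0.014595368180167944 j [-7.200e-02  1.950e-01  1.871e+00  1.000e-03  1.075e+00 -1.472e+00]
shift mm [-1.28  1.17  1.78]
```

Emit:
servo_tool:
  rows:
    - [0, 0, 0, 0, 0, 0, -0.02]
    - [0, 0, 0, 0, 0, 0, -0.02]

```text
time: 22.82
tcp_pos: [0.4677, 0.0361, 0.1108]
orientation: [0.0, 0.066, 0.998, 0.0]
wrist_force: [-1.2, 4.5, 3.2]
finger_gap: 0.0147
gripper_force: 59.0
```

```bash
python3 r.py
```

```text
t 22.825 tcp [0.4677 0.0361 0.1108] yang 1.4391 tilt [ 6.e-04  7.e-04 -1.e+00] F [-1.21  4.47  3.18] T [ 1.111  0.18  -0.465] gap 0.014676121086456941 j [-7.200e-02  1.950e-01  1.871e+00  1.000e-03  1.075e+00 -1.512e+00]
shift mm [-1.33  1.1   1.77]
```

Emit:
servo_tool:
  rows:
    - [0, 0, 0, 0, 0, 0, -0.02]
    - [0, 0, 0, 0, 0, 0, -0.02]

```text
time: 23.08
tcp_pos: [0.4681, 0.0362, 0.1109]
orientation: [0.001, 0.046, 0.999, 0.0]
wrist_force: [0.5, 5.1, 3.2]
finger_gap: 0.015
gripper_force: 59.1
```

```bash
python3 r.py
```

```text
t 23.075 tcp [0.4681 0.0362 0.1109] yang 1.4793 tilt [ 1.4e-03  8.0e-04 -1.0e+00] F [0.53 5.05 3.18] T [ 1.111  0.161 -0.409] gap 0.015026107440264988 j [-7.200e-02  1.950e-01  1.871e+00  1.000e-03  1.075e+00 -1.552e+00]
shift mm [-1.    0.93  1.88]
```

Emit:
servo_tool:
  rows:
    - [0, 0, 0, 0, 0, 0, -0.02]
    - [0, 0, 0, 0, 0, 0, -0.02]

```text
time: 23.32
tcp_pos: [0.4686, 0.0363, 0.1111]
orientation: [0.001, 0.026, 1.0, 0.001]
wrist_force: [0.8, 6.1, 2.6]
finger_gap: 0.0147
gripper_force: 59.1
```

```bash
python3 r.py
```

```text
t 23.325 tcp [0.4686 0.0363 0.1111] yang 1.5192 tilt [ 0.0024  0.0011 -1.    ] F [0.84 6.08 2.58] T [ 1.154  0.224 -0.439] gap 0.014705960560021152 j [-7.200e-02  1.950e-01  1.870e+00  1.000e-03  1.075e+00 -1.592e+00]
shift mm [-0.52  0.7   2.07]
```

The tool is now drifting in +x/+z and tilting, which suggests the lid is lifting and the latch is clear. I'll add a small margin and hold.

Emit:
servo_tool:
  rows:
    - [0, 0, 0, 0, 0, 0, -0.02]
    - [0, 0, 0, 0, 0, 0, -0.01]
    - [0, 0, 0, 0, 0, 0, 0]

```text
time: 23.7
tcp_pos: [0.4687, 0.0364, 0.1111]
orientation: [0.001, 0.011, 1.0, 0.001]
wrist_force: [2.2, 5.6, 4.4]
finger_gap: 0.0152
gripper_force: 59.3
```

```bash
python3 r.py; python3 - <<'E'
from h import *
a=cv2.imread("pics/s6.png").astype(int);b=camera("scene")["image"][:,:,::-1];cv2.imwrite("pics/s7.png",b)
# far corner-marker blobs of the lid: compare the front-left (240,205) and right (316,224) dots, plus front-top (288,142)
for box in((222,183,240,200),(308,216,324,232),(225,183,245,202),(282,136,296,148)):
    for n in("s6","s7"):
        c={"image":cv2.imread(f"pics/{n}.png")[:,:,::-1]}
        try:p=blob(c,"y",box);print(box,n,len(p),p.mean(0).round(2))
        except Exception as e:print(box,n,'none')
E
```

```text
t 23.7 tcp [0.4687 0.0364 0.1111] yang 1.5487 tilt [ 0.0024  0.0012 -1.    ] F [2.21 5.57 4.43] T [ 1.177  0.256 -0.399] gap 0.015234971506632253 j [-0.072  0.195  1.87   0.002  1.075 -1.621]
shift mm [-0.47  0.62  2.09]
(222, 183, 240, 200) s6 10 [236.9 198.6]
(222, 183, 240, 200) s7 29 [236.28 197.38]
(308, 216, 324, 232) s6 69 [315.59 222.93]
(308, 216, 324, 232) s7 73 [316.33 222.84]
(225, 183, 245, 202) s6 35 [237.8  199.69]
(225, 183, 245, 202) s7 62 [237.95 198.26]
(282, 136, 296, 148) s6 34 [287.09 141.24]
(282, 136, 296, 148) s7 none
```

```bash
python3 - <<'E'
from h import *
for box in((225,180,250,215),(308,214,324,234),(335,150,365,168)):
    for n in("scene0","s6","s7"):
        c={"image":cv2.imread(f"pics/{n}.png")[:,:,::-1]}
        p=blob(c,"y",box);print(box,n,len(p),p.mean(0).round(2))
c=camera("scene");V=c["view"];K=c["intrinsics"];yaw=.256;R=Ro.from_euler("z",yaw).as_matrix()
h=np.array([.4692,.037,0]);o=h-R@[-.055,0,0]
# front-right marker predicted against lid angle
for th in(0,.01,.02,.03,.04):
    hp=np.array([.12,0,.085]);L=np.array([-.105,-.145,.13])-hp
    q=Ro.from_euler("y",th).apply(L)+hp
    p=R@q+o;u=K@(V[:3,:3]@p+V[:3,3]);print(th,(u[:2]/u[2]).round(2),q.round(4))
E
```

```text
(225, 180, 250, 215) scene0 58 [237.81 200.86]
(225, 180, 250, 215) s6 59 [237.73 201.  ]
(225, 180, 250, 215) s7 65 [237.97 198.43]
(308, 214, 324, 234) scene0 67 [315.52 222.9 ]
(308, 214, 324, 234) s6 69 [315.59 222.93]
(308, 214, 324, 234) s7 73 [316.33 222.84]
(335, 150, 365, 168) scene0 41 [355.15 156.83]
(335, 150, 365, 168) s6 42 [355.19 156.74]
(335, 150, 365, 168) s7 43 [355.56 156.53]
0 [235.47 202.58] [-0.105 -0.145  0.13 ]
0.01 [235.52 201.93] [-0.1045 -0.145   0.1322]
0.02 [235.58 201.27] [-0.1041 -0.145   0.1345]
0.03 [235.65 200.62] [-0.1035 -0.145   0.1367]
0.04 [235.72 199.97] [-0.103 -0.145  0.139]
```

The front lid marker rose 2.5 px, which means about 0.038 rad of lid opening, above the 0.02 rad latched play. The latch is clear, so I'll release and retreat upward.

Emit:
servo_tool:
  rows:
    - [0.7, 0, 0, 0, 0, 0, 0]
    - [0.7, 0, 0, 0, 0, 0, 0]
    - [0.7, 0, 0, -10, 0, 0, 0]
    - [0.7, 0, 0, -30, 0, 0, 0]
    - [0.7, 0, 0, -45, 0, 0, 0]
    - [0.7, 0, 0, -45, 0, 0, 0]
    - [0.7, 0, 0, -45, 0, 0, 0]
    - [0.7, 0, 0, -35, 0, 0, 0]
    - [0.7, 0, 0, 0, 0, 0, 0]

```text
time: 24.92
tcp_pos: [0.4688, 0.0343, 0.3237]
orientation: [0.003, 0.011, 1.0, -0.002]
wrist_force: [0.3, 0.1, 0.0]
finger_gap: 0.0598
gripper_force: 0.0
```

Emit:
servo_tool:
  rows:
    - [0.7, 20, 0, 0, 0, 0, 0]
    - [0.7, 20, 0, 0, 0, 0, 0]
    - [0.7, 20, 0, 0, 0, 0, 0]
    - [0.7, 0, 0, 0, 0, 0, 0]
    - [0.7, 0, 0, 0, 0, 0, 0]
    - [0.7, 0, 0, 0, 0, 0, 0]
    - [0.7, 0, 0, 0, 0, 0, 0]
    - [0.7, 0, 0, 0, 0, 0, 0]
    - [0.7, 0, 0, 0, 0, 0, 0]
    - [0.7, 0, 0, 0, 0, 0, 0]
    - [0.7, 0, 0, 0, 0, 0, 0]
    - [0.7, 0, 0, 0, 0, 0, 0]

```text
time: 26.42
tcp_pos: [0.4074, 0.0372, 0.3207]
orientation: [0.0, 0.011, 1.0, 0.0]
wrist_force: [1.1, -0.5, 0.3]
finger_gap: 0.06
gripper_force: 0.0
```

Emit:
servo_tool:
  rows:
    - [0.7, 0, 0, 0, 0, 0, 0]
    - [0.7, 0, 0, 0, 0, 0, 0]
    - [0.7, 0, 0, 0, 0, 0, 0]
    - [0.7, 0, 0, 0, 0, 0, 0]
    - [0.7, 0, 0, 0, 0, 0, 0]
    - [0.7, 0, 0, 0, 0, 0, 0]
    - [0.7, 0, 0, 0, 0, 0, 0]
    - [0.7, 0, 0, 0, 0, 0, 0]
    - [0.7, 0, 0, 0, 0, 0, 0]
    - [0.7, 0, 0, 0, 0, 0, 0]
    - [0.7, 0, 0, 0, 0, 0, 0]
    - [0.7, 0, 0, 0, 0, 0, 0]

```text
time: 27.92
tcp_pos: [0.4075, 0.0371, 0.3207]
orientation: [0.0, 0.011, 1.0, 0.0]
wrist_force: [0.6, 0.1, 0.4]
finger_gap: 0.0597
gripper_force: 0.0
```

Emit:
servo_tool:
  rows:
    - [0.7, 0, 0, 0, 0, 0, 0]
    - [0.7, 0, 0, 0, 0, 0, 0]
    - [0.7, 0, 0, 0, 0, 0, 0]
    - [0.7, 0, 0, 0, 0, 0, 0]
    - [0.7, 0, 0, 0, 0, 0, 0]
    - [0.7, 0, 0, 0, 0, 0, 0]
    - [0.7, 0, 0, 0, 0, 0, 0]
    - [0.7, 0, 0, 0, 0, 0, 0]
    - [0.7, 0, 0, 0, 0, 0, 0]
    - [0.7, 0, 0, 0, 0, 0, 0]
    - [0.7, 0, 0, 0, 0, 0, 0]
    - [0.7, 0, 0, 0, 0, 0, 0]

```text
time: 29.42
tcp_pos: [0.4075, 0.0371, 0.3207]
orientation: [0.0, 0.011, 1.0, 0.0]
wrist_force: [0.5, -0.5, 0.3]
finger_gap: 0.0599
gripper_force: 0.0
```

```bash
python3 - <<'E'
from h import *
to((.4692,.037,.109))
b=camera("scene")["image"][:,:,::-1];cv2.imwrite("pics/s8.png",b)
E
```

```text
t 29.425 tcp [0.4075 0.0371 0.3207] yang 1.548 tilt [ 1.e-04  1.e-04 -1.e+00] F [ 0.51 -0.55  0.34] T [-0.017  0.015  0.   ] gap 0.059866081883887895 j [-0.08  -0.03   1.587  0.     1.584 -1.628]
shift mm [-61.72   1.24 211.71]
```

View pics/s8.png

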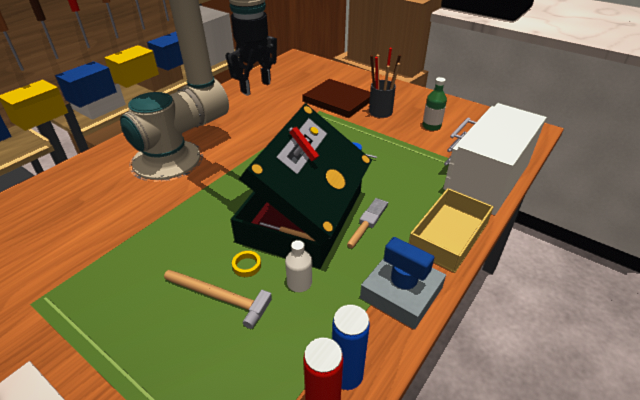

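The lid is up (front-left marker now near (249,174)), the gripper is clear and the bystanders haven't moved. I'll check that it has settled before handing in.

Emit:
servo_tool:
  rows:
    - [0.7, 0, 0, 0, 0, 0, 0]
    - [0.7, 0, 0, 0, 0, 0, 0]
    - [0.7, 0, 0, 0, 0, 0, 0]
    - [0.7, 0, 0, 0, 0, 0, 0]
    - [0.7, 0, 0, 0, 0, 0, 0]
    - [0.7, 0, 0, 0, 0, 0, 0]
    - [0.7, 0, 0, 0, 0, 0, 0]
    - [0.7, 0, 0, 0, 0, 0, 0]

```text
time: 30.48
tcp_pos: [0.4074, 0.0371, 0.3207]
orientation: [-0.0, 0.011, 1.0, 0.0]
wrist_force: [0.5, 1.8, 0.1]
finger_gap: 0.0598
gripper_force: 0.0
```

```bash
python3 - <<'E'
from h import *
a=camera("scene");b={"image":cv2.imread("pics/s8.png")[:,:,::-1]}
m=[blob(c,"y",(238,160,260,190)).mean(0) for c in(a,b)];print(m)
if np.abs(m[0]-m[1]).max()<.3: print(ctrl.job_done())
E
```

```text
[array([255.73134328, 168.02985075]), array([255.75757576, 168.04545455])]
the job is handed in; nothing more can be done
None
```

The case is open and the job is handed in at about 30 s: I pressed the button (about 6 N read), turned the handle (about 0.5 N m read) until the latch came clear without feeling the hard stop, then let go, and the lid rose and settled with the robot clear and, as far as the scene picture shows, nothing else moved.

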